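# Count two blocks into the tray and shut its sprung lid

## Robot

A 6-joint arm with a two-finger parallel gripper is mounted at the origin on a cart in front of the work surface, level with it; the furniture and walls round the work are solid. World frame = base frame: x ahead of the robot, y to its left, z up, the work surface at z = 0. Lengths are in m, angles in rad, forces in N, time in s.
With the tool pointing down it reaches from about 0.35 to 0.775 m from the base axis. Payload 7.3 kg.
Tool frame: the origin (TCP) lies at the very end of the fingers, on their centre line; the grasp point (between the pads) lies 19 mm behind it; z points along the fingers, y is the line along which they close (so a half turn about z gives the same grasp; the last joint's range is limited). The gripper opens to 92 mm and grips with 3 to 60 N. Pads are 19 mm wide; open, the fingers measure 130 mm over their backs; the gripper's body (75 mm by 190 mm) begins 47 mm behind the grasp point.
Start: joints at [-1.323, 0.342, 1.524, -0, 1.275, -0.146], TCP at [0.201, -0.485, 0.227] pointing down, gripper open.
Joint ranges: [-2.53, 2.53], [-0.77, 2.02], [0.04, 2.7], [-1, 4.14], [0.28, 2.66], [-3.11, 3.11]. Speed limits (rad/s): [2.57, 2.57, 3.14, 3.14, 3.14, 3.14].

## Interface

Orientations are given as [roll, pitch, yaw] about the fixed x, y, z axes, in that order (R = Rz(yaw) Ry(pitch) Rx(roll)).
In Python, from cell import robot gives the robot as it stands. The module is installed in compiled form; this text tells all that it offers.
- The arm moves only by the tool arm_command, never from a script. Its argument "moves" is a list of rows, each a list of 3 entries, a list of its own where there are three numbers: the shift along the tool's x, y, z in m, then the turn, a rotation vector about the tool's x, y, z in rad, then the finger opening in m, from 0 to 0.0918. In form: [[[dx, dy, dz], [ax, ay, az], claw], ...]. A call has exactly 5 rows; each row is the pose to reach, as a shift and turn from the pose commanded when the call began, along the tool's axes at that moment; what a row does not reach only later rows make up. A row lasts 1/10 s, in which the tool goes at most 50 mm and 8.59 degrees, less where a joint would pass 70% of its speed; a pose out of reach is approached as far as the arm can. A call with a gripper value outside its range is refused whole. The fingers move at their own pace and stop on an object; "squeeze" is the grip in N (left out, the last holds). Time passes only in rows, so rows that repeat a pose let the fingers close, or fill a call up. It gives the time, the measured TCP pose, the force, the opening and the grip force at its end, in the units of the state.
- robot.observe(): the state, without advancing time (a new reading comes with each control period).
- robot.read_camera(name): name is "side" or "top"; returns the picture (480x640x3 uint8, red, green, blue); there is no depth.
- robot.camera_model(name): a dict with "fx", "fy", "cx", "cy" (pixels), "k1" (the pictures are not rectified: a ray, as slopes to the right and down, at radius r is drawn at 1 + k1 r^2 times it, then the intrinsics apply), "R" (3x3) and "t" (3): a world point X has camera coordinates R X + t. Camera axes: x right, y down, z forward; pixel columns grow to the right and rows downward; lengths in m; the calibration is good to about 2 mm. A picture is of the moment at which its call begins. camera_model takes no time and is no camera call.
- robot.hand_in(): hands the job in; it is judged then, once.
The state is a dict: "time": time; "qpos": joint angles; "qvel": joint speeds; "joint_efforts": joint torques, N m; "tool_pos": TCP position; "tool_rot": TCP orientation; "contact_force": force on the tool from outside, world axes, zero at the start; "torque": the same for the moment, N m; "opening": finger opening in m; "grip_force": force on a finger pad.
Only numpy, scipy, OpenCV 4.12 (cv2) and the standard library are available. Lean on these libraries where they do the work, as an engineer would, in place of code of your own. Each camera call takes 0.05 s, during which the arm holds its last target. There are 200 camera calls.

## Task

Three pine blocks lie on the deck of the counting tray but the order is for two: first put any one of them back in the blue stock bin. Then sweep the other two across the deck into the trough, sliding them rather than lifting them. Last, shut the trough's green sprung lid fully, leading it down slowly so that it does not snap shut, and let go; leave the blue bit case and the block plane where they are.

Things in the scene. Friction and masses are not known exactly. Their poses are not given: they have to be found in the camera images.
- count_tray: plywood counting tray, fixed, 470 mm long in y. Origin: bench level, mid-length, under the edge where deck ends and trough begins; x points over that edge into the trough, away from the robot. Flat deck x -150 to 0, top 55 mm up; fences only at its ends, 12 mm high, |y| 225-235. Trough x 0 to 88, |y| under 225, floor 8 mm up, open to the deck; back and end walls 89 mm high. Blocks fit end to end
- lid_hinge (a point): a point on the hinge axis of the lid, midway along the tray, at the top of the trough's back wall: tray x 93, z 95 mm. The hinge runs along the tray's y
- lid (a joint): angle (rad) of the green lid: 0 fully shut, level over the trough; 1.57 upright; 1.9 wide open. A spring and its weight (0.3 kg) pull it shut; hinge friction keeps it standing only near upright (above about 1.2), lower down it snaps shut if let go. Under 3 N at the bar moves or holds it
- lid_bar (a point): middle of the round bar of the bow handle on the lid's free edge; rubber sleeve 14 mm thick, 60 mm long, along tray y; 130 mm between the bow's arms, 65 mm from bar to lid edge. 158 mm from the hinge axis: tray x = 93 - 158 cos(angle), z = 95 + 158 sin(angle) mm. Turns between fingers that pinch it from above across tray x. Lid shut: 95 mm above the bench, over the deck
- stock_bin: the blue open stock bin, fixed to the bench to the right of the tray: 180 x 180 mm outside, 5 mm walls 50 mm high, floor 5 mm up. Origin: centre of its underside, z up
- block_a_mid (a point): centre (half-way up) of one of the three identical pine blocks, 45 (own x) x 110 (own y) x 45 (z) mm, about 0.11 kg; all three lie on the deck of the counting tray side by side, long sides roughly along the trough
- block_b_mid (a point): centre (half-way up) of one of the three identical pine blocks, 45 (own x) x 110 (own y) x 45 (z) mm, about 0.11 kg; all three lie on the deck of the counting tray side by side, long sides roughly along the trough
- block_c_mid (a point): centre (half-way up) of one of the three identical pine blocks, 45 (own x) x 110 (own y) x 45 (z) mm, about 0.11 kg; all three lie on the deck of the counting tray side by side, long sides roughly along the trough
- case_mid (a point): middle of the small dark blue bit case (72 x 110 x 36 mm, loose) near the front right edge of the bench; to be left alone
- plane_mid (a point): middle of the block plane (50 x 160 x 49 mm, loose, metal) near the front left edge of the bench; to be left alone

How it is judged:
On the way, in this order (a step that is already met when the one before it is completed fails the run):
1. one block has been put back in the stock bin (((x of block_a_mid in the frame of stock_bin between -0.085 and 0.085 m and y of block_a_mid in the frame of stock_bin between -0.085 and 0.085 m and z of block_a_mid in the frame of stock_bin below 0.05 m) or (x of block_b_mid in the frame of stock_bin between -0.085 and 0.085 m and y of block_b_mid in the frame of stock_bin between -0.085 and 0.085 m and z of block_b_mid in the frame of stock_bin below 0.05 m) or (x of block_c_mid in the frame of stock_bin between -0.085 and 0.085 m and y of block_c_mid in the frame of stock_bin between -0.085 and 0.085 m and z of block_c_mid in the frame of stock_bin below 0.05 m))), for 0.2 s.
2. the other two blocks lie in the trough, the lid still open ((((x of block_a_mid in the frame of stock_bin between -0.085 and 0.085 m and y of block_a_mid in the frame of stock_bin between -0.085 and 0.085 m and z of block_a_mid in the frame of stock_bin below 0.05 m) and (x of block_b_mid in the frame of count_tray between 0 and 0.09 m and y of block_b_mid in the frame of count_tray between -0.225 and 0.225 m and z of block_b_mid in the frame of count_tray below 0.052 m) and (x of block_c_mid in the frame of count_tray between 0 and 0.09 m and y of block_c_mid in the frame of count_tray between -0.225 and 0.225 m and z of block_c_mid in the frame of count_tray below 0.052 m)) or ((x of block_b_mid in the frame of stock_bin between -0.085 and 0.085 m and y of block_b_mid in the frame of stock_bin between -0.085 and 0.085 m and z of block_b_mid in the frame of stock_bin below 0.05 m) and (x of block_a_mid in the frame of count_tray between 0 and 0.09 m and y of block_a_mid in the frame of count_tray between -0.225 and 0.225 m and z of block_a_mid in the frame of count_tray below 0.052 m) and (x of block_c_mid in the frame of count_tray between 0 and 0.09 m and y of block_c_mid in the frame of count_tray between -0.225 and 0.225 m and z of block_c_mid in the frame of count_tray below 0.052 m)) or ((x of block_c_mid in the frame of stock_bin between -0.085 and 0.085 m and y of block_c_mid in the frame of stock_bin between -0.085 and 0.085 m and z of block_c_mid in the frame of stock_bin below 0.05 m) and (x of block_a_mid in the frame of count_tray between 0 and 0.09 m and y of block_a_mid in the frame of count_tray between -0.225 and 0.225 m and z of block_a_mid in the frame of count_tray below 0.052 m) and (x of block_b_mid in the frame of count_tray between 0 and 0.09 m and y of block_b_mid in the frame of count_tray between -0.225 and 0.225 m and z of block_b_mid in the frame of count_tray below 0.052 m))) and value of joint lid above 1 rad), for 0.2 s.
At the end, for the whole second after the job is handed in: One block lies at rest in the stock bin (centre within its walls and less than 50 mm above the bench), the other two lie at rest in the trough (centres within its walls and less than 52 mm above the bench), and the lid is fully shut (within 0.05 rad) ((((x of block_a_mid in the frame of stock_bin between -0.085 and 0.085 m and y of block_a_mid in the frame of stock_bin between -0.085 and 0.085 m and z of block_a_mid in the frame of stock_bin below 0.05 m) and (x of block_b_mid in the frame of count_tray between 0 and 0.09 m and y of block_b_mid in the frame of count_tray between -0.225 and 0.225 m and z of block_b_mid in the frame of count_tray below 0.052 m) and (x of block_c_mid in the frame of count_tray between 0 and 0.09 m and y of block_c_mid in the frame of count_tray between -0.225 and 0.225 m and z of block_c_mid in the frame of count_tray below 0.052 m)) or ((x of block_b_mid in the frame of stock_bin between -0.085 and 0.085 m and y of block_b_mid in the frame of stock_bin between -0.085 and 0.085 m and z of block_b_mid in the frame of stock_bin below 0.05 m) and (x of block_a_mid in the frame of count_tray between 0 and 0.09 m and y of block_a_mid in the frame of count_tray between -0.225 and 0.225 m and z of block_a_mid in the frame of count_tray below 0.052 m) and (x of block_c_mid in the frame of count_tray between 0 and 0.09 m and y of block_c_mid in the frame of count_tray between -0.225 and 0.225 m and z of block_c_mid in the frame of count_tray below 0.052 m)) or ((x of block_c_mid in the frame of stock_bin between -0.085 and 0.085 m and y of block_c_mid in the frame of stock_bin between -0.085 and 0.085 m and z of block_c_mid in the frame of stock_bin below 0.05 m) and (x of block_a_mid in the frame of count_tray between 0 and 0.09 m and y of block_a_mid in the frame of count_tray between -0.225 and 0.225 m and z of block_a_mid in the frame of count_tray below 0.052 m) and (x of block_b_mid in the frame of count_tray between 0 and 0.09 m and y of block_b_mid in the frame of count_tray between -0.225 and 0.225 m and z of block_b_mid in the frame of count_tray below 0.052 m))) and value of joint lid below 0.05 rad and linear speed of each of block_a, block_b, block_c below 0.03 m/s); the robot touches nothing.
It fails at once if the lid snapped: it closed faster than 2.5 rad/s (velocity of joint lid below -2.5 rad/s).
It fails at once if a block to be counted was lifted (centre more than 120 mm above the bench) after the extra one was back in the bin (((x of block_a_mid in the frame of stock_bin between -0.085 and 0.085 m and y of block_a_mid in the frame of stock_bin between -0.085 and 0.085 m and z of block_a_mid in the frame of stock_bin below 0.05 m) and height (world z) of block_b_mid above 0.12 m) or ((x of block_a_mid in the frame of stock_bin between -0.085 and 0.085 m and y of block_a_mid in the frame of stock_bin between -0.085 and 0.085 m and z of block_a_mid in the frame of stock_bin below 0.05 m) and height (world z) of block_c_mid above 0.12 m) or ((x of block_b_mid in the frame of stock_bin between -0.085 and 0.085 m and y of block_b_mid in the frame of stock_bin between -0.085 and 0.085 m and z of block_b_mid in the frame of stock_bin below 0.05 m) and height (world z) of block_a_mid above 0.12 m) or ((x of block_b_mid in the frame of stock_bin between -0.085 and 0.085 m and y of block_b_mid in the frame of stock_bin between -0.085 and 0.085 m and z of block_b_mid in the frame of stock_bin below 0.05 m) and height (world z) of block_c_mid above 0.12 m) or ((x of block_c_mid in the frame of stock_bin between -0.085 and 0.085 m and y of block_c_mid in the frame of stock_bin between -0.085 and 0.085 m and z of block_c_mid in the frame of stock_bin below 0.05 m) and height (world z) of block_a_mid above 0.12 m) or ((x of block_c_mid in the frame of stock_bin between -0.085 and 0.085 m and y of block_c_mid in the frame of stock_bin between -0.085 and 0.085 m and z of block_c_mid in the frame of stock_bin below 0.05 m) and height (world z) of block_b_mid above 0.12 m)).
It fails at once if the blue bit case or the block plane was moved by more than 30 mm (distance of any of case_mid, plane_mid from where it was at the start of the episode above 0.03 m).
It also fails if it takes over 72 s, if anything falls off the work surface, if the arm or the gripper's body presses on something with over 40 N, if the wrist force passes 120 N, or if a joint passes its speed limit or range.

## Working session

There is one attempt and no reset: what is moved stays moved. The work goes in short steps, Python scripts to look and compute and a tool call to move; the robot and the scene stay as the last step left them, time stands still between calls to the robot, and variables do not carry over. Pictures are saved under pics/ and viewed, at most 10 in all, crops included, and the job is handed in when it is done.

Besides the shell and the picture viewer there is one more tool, called after "Request:" by a JSON object that holds its "api" and its "payload". arm_command: Moves the arm, as the interface text tells. Its arguments: {"type":"object","properties":{"moves":{"type":"array"},"squeeze":{"type":"number"}},"required":["moves"]}

```bash
mkdir -p pics
python3 - <<'E'
from cell import robot
import cv2,numpy as np
for n in("top","side"):
    im=robot.read_camera(n); cv2.imwrite(f"pics/{n}0.png",im[:,:,::-1]); m=robot.camera_model(n)
    print(n,m, "pos",-np.array(m["R"]).T@np.array(m["t"]))
s=robot.observe();print(s)
E
```

```text
top {'fx': 624.8419138807596, 'fy': 624.8419138807596, 'cx': 315.49370034134546, 'cy': 225.1714075142127, 'k1': 0.008657713772608239, 'R': array([[ 0.00313752, -0.99999336,  0.00185143],
       [-0.98899474, -0.00337686, -0.14791217],
       [ 0.14791744, -0.00136698, -0.98899877]]), 't': array([-0.07976584,  0.48774387,  1.70361866])} pos [ 0.23063148 -0.07578946  1.75716769]
side {'fx': 498.23172454572546, 'fy': 498.23172454572546, 'cx': 324.6195981614884, 'cy': 238.44419199196955, 'k1': -0.13308001509236286, 'R': array([[ 9.99988885e-01, -1.65699201e-03, -4.41419450e-03],
       [-4.70286070e-03, -4.17523412e-01, -9.08653996e-01],
       [-3.37397142e-04,  9.08664655e-01, -4.17526564e-01]]), 't': array([-0.4890661 ,  0.05315507,  1.25721877])} pos [ 0.48973483 -1.12100715  0.57106297]
{'time': 0.1, 'qpos': array([-1.32298683e+00,  3.42656550e-01,  1.52491240e+00,  1.00032683e-05,
        1.27540604e+00, -1.45984908e-01]), 'qvel': array([ 8.50168565e-04, -2.43571837e-03, -1.90215155e-03,  4.90843002e-05,
       -4.58510726e-04,  1.40708831e-03]), 'joint_efforts': array([ 2.07815472e-03, -4.32004666e+01, -2.44695532e+01,  7.18344259e-02,
        5.25776634e-02, -4.29837269e-05]), 'tool_pos': array([ 0.20138126, -0.48445026,  0.22611582]), 'tool_rot': array([-3.14022641e+00, -2.10548757e-04,  3.93791343e-01]), 'contact_force': array([ 0.19235276, -0.3775189 ,  0.04647259]), 'torque': array([ 0.03850046, -0.01003712,  0.02143243]), 'grip_force': 0.0, 'opening': 0.09201649057156137}
```

View pics/top0.png

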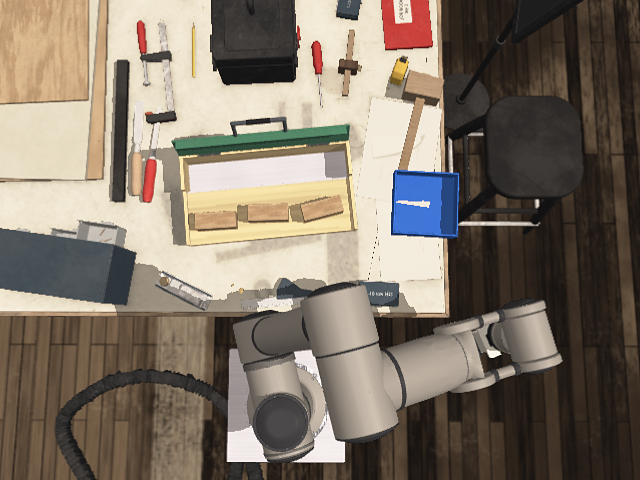

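View pics/side0.png

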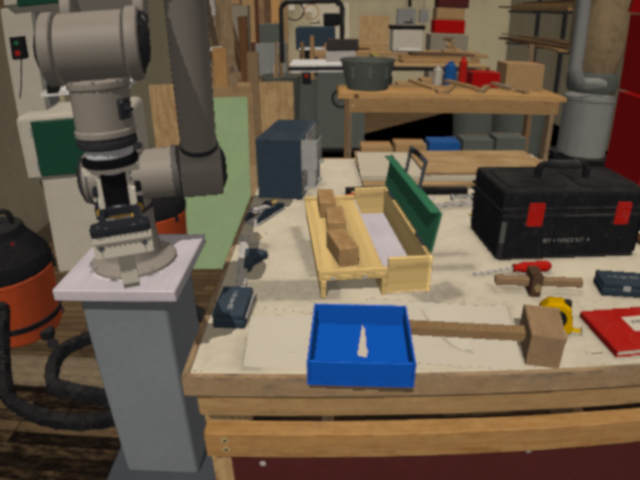

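The top view shows the tray around (265,190), with the lid open at (262,138). The three blocks are at about (214,220), (267,212) and (321,208), the bin is at (425,203), the case at (380,293) and the plane at (185,290). Next I'll crop the tray and measure.

```bash
cat > h.py <<'E'
import numpy as np,cv2
from cell import robot
def ray(n,uv):
    m=robot.camera_model(n);R=np.array(m["R"]);t=np.array(m["t"])
    d=(np.array(uv,float)-[m["cx"],m["cy"]])/[m["fx"],m["fy"]]
    u=d.copy()
    for _ in range(10): u=d/(1+m["k1"]*(u@u))
    return -R.T@t, R.T@np.array([u[0],u[1],1])
def onz(n,uv,z):
    c,d=ray(n,uv); return c+d*(z-c[2])/d[2]
def proj(n,X):
    m=robot.camera_model(n);c=np.array(m["R"])@np.array(X)+np.array(m["t"]);u=c[:2]/c[2]
    return u*(1+m["k1"]*(u@u))*[m["fx"],m["fy"]]+[m["cx"],m["cy"]]
def shift(P,yaw=None):
    "world target TCP -> dx,dy,dz in tool axes and turn"
    from scipy.spatial.transform import Rotation as Ro
    s=robot.observe();Rt=Ro.from_euler('xyz',s["tool_rot"])
    return Rt.inv().apply(np.array(P)-s["tool_pos"])
E
python3 - <<'E'
import cv2,numpy as np
from h import *
im=cv2.imread("pics/top0.png")
c=im[115:255,165:365]; cv2.imwrite("pics/crop0.png",cv2.resize(c,None,fx=4,fy=4,interpolation=cv2.INTER_CUBIC))
hsv=cv2.cvtColor(im,cv2.COLOR_BGR2HSV)
for p in[(214,220),(267,212),(321,208),(240,232),(300,220),(192,222),(250,170),(198,211),(425,203)]: print(p,hsv[p[1],p[0]])
E
```

```text
(214, 220) [ 15 107 200]
(267, 212) [ 15 107 201]
(321, 208) [ 15 105 199]
(240, 232) [ 23  76 247]
(300, 220) [ 19  94 149]
(192, 222) [ 19  94 154]
(250, 170) [  7  10 241]
(198, 211) [ 21  86 236]
(425, 203) [ 19  26 243]
```

View pics/crop0.png

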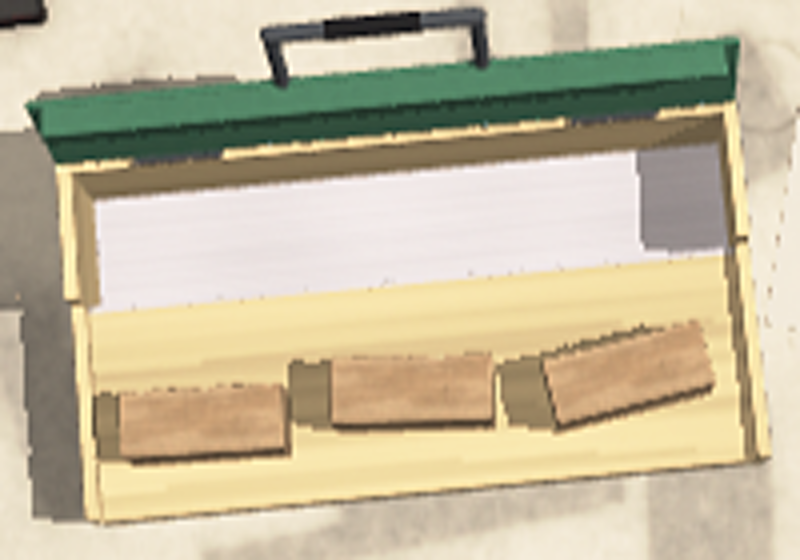

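The crop shows the three block tops centred near crop (205,420), (413,388) and (630,372). The deck/trough edge runs from (97,311) to (725,255), and the bar sleeve is at (373,24).

Run:
```python
import cv2,numpy as np
from h import *
np.set_printoptions(precision=4,suppress=True)
im=cv2.imread("pics/top0.png");hsv=cv2.cvtColor(im,cv2.COLOR_BGR2HSV)
cr=lambda u,v:(165+u/4-.375,115+v/4-.375)
L=onz("top",cr(97,311),.055);Rr=onz("top",cr(725,255),.055)
F1=onz("top",cr(100,522),.055);F2=onz("top",cr(768,460),.067)
print("edge",L,Rr,np.linalg.norm(L-Rr),"front",F1,F2,np.linalg.norm(F1-F2))
d=(L-Rr)[:2];tyaw=np.arctan2(d[1],d[0])-np.pi/2
d2=(F1-F2)[:2];print("yaw",tyaw,np.arctan2(d2[1],d2[0])-np.pi/2)
# floor corners & back wall top
print("back top",onz("top",cr(62,170),.089),onz("top",cr(738,107),.089))
m=cv2.inRange(hsv,(11,92,170),(18,130,225));m[:195]=0;m[245:]=0;m[:,:180]=0;m[:,360:]=0
for c in cv2.findContours(m,cv2.RETR_EXTERNAL,cv2.CHAIN_APPROX_NONE)[0]:
    if cv2.contourArea(c)<200: continue
    w=np.array([onz("top",p[0],.1)[:2] for p in c],np.float32)
    (cx,cy),s,a=cv2.minAreaRect(w);print("block",cx,cy,s,a)
m=cv2.inRange(hsv,(105,150,80),(125,255,255))
c=max(cv2.findContours(m,cv2.RETR_EXTERNAL,cv2.CHAIN_APPROX_NONE)[0],key=cv2.contourArea)
w=np.array([onz("top",p[0],.05)[:2] for p in c],np.float32);print("bin",cv2.minAreaRect(w))
for z in(.25,.253):print("bar",onz("top",cr(373,24),z))
print(onz("top",(380,293),.036),onz("top",(185,290),.049), onz("top",(277,290),.03))
```

```text
edge [0.576  0.2734 0.055 ] [ 0.6173 -0.1624  0.055 ] 0.43771759381485387 front [0.4288 0.2665 0.055 ] [ 0.4715 -0.1905  0.067 ] 0.45918173476952073
yaw 0.09450826477109597 0.0932232612950954
back top [0.6675 0.2936 0.089 ] [ 0.7138 -0.17    0.089 ]
block 0.49424073100090027 0.19098839163780212 (0.04652981460094452, 0.1127099096775055) 3.816493511199951
block 0.5152825117111206 0.04862578585743904 (0.046385955065488815, 0.11052171140909195) 0.20280487835407257
block 0.5281832218170166 -0.09507632255554199 (0.048088617622852325, 0.10934699326753616) 13.686965942382812
bin ((0.5486883521080017, -0.3816215395927429), (0.18409879505634308, 0.18778380751609802), 86.89952850341797)
bar [0.7199 0.067  0.25  ]
bar [0.7189 0.0667 0.253 ]
[ 0.3007 -0.2556  0.036 ] [0.3066 0.2762 0.049 ] [0.3082 0.0272 0.03  ]
```

```bash
cat > plan.py <<'E'
import numpy as np,json
from scipy.spatial.transform import Rotation as Ro
def rot(y): return Ro.from_euler('xyz',[np.pi,0,y])
O=np.array([.596,.053]);TY=.094
def tray(x,y,z): c,s=np.cos(TY),np.sin(TY); return [O[0]+c*x-s*y,O[1]+s*x+c*y,z]
def plan(start,way):
    "start=(pos,yaw); way: (pos,yaw,rows,claw); linear; prints calls of 5 rows in tool axes"
    p,y=np.array(start[0],float),start[1];seq=[]
    for q,yy,n,c in way:
        q=np.array(q,float)
        for k in range(1,n+1): seq.append((p+(q-p)*k/n,y+(yy-y)*k/n,c))
        p,y=q,yy
    while len(seq)%5: seq.append(seq[-1])
    P,Y=np.array(start[0],float),start[1]
    for i in range(0,len(seq),5):
        rows=[]
        for q,yy,c in seq[i:i+5]:
            s=np.round(rot(Y).inv().apply(q-P),3)+0.; a=round(-(yy-Y),3)+0.
            rows.append([s.tolist(),[0,0,a],c])
        P=P+rot(Y).apply(s);Y=Y-a
        print(json.dumps(rows).replace(" ",""),"->",P.round(4),round(Y,3))
E
python3 - <<'E'
from plan import *
plan(([.201,-.485,.227],.394),[([.528,-.095,.18],1.81,12,.08),([.528,-.095,.18],1.81,3,.08),([.528,-.095,.062],1.81,5,.08)])
E
```

```text
[[[0.038,-0.02,0.004],[0,0,-0.118],0.08],[[0.075,-0.039,0.008],[0,0,-0.236],0.08],[[0.113,-0.059,0.012],[0,0,-0.354],0.08],[[0.151,-0.078,0.016],[0,0,-0.472],0.08],[[0.188,-0.098,0.02],[0,0,-0.59],0.08]] -> [ 0.337  -0.3223  0.207 ] 0.984
[[[0.042,0.005,0.003],[0,0,-0.118],0.08],[[0.084,0.01,0.007],[0,0,-0.236],0.08],[[0.126,0.014,0.011],[0,0,-0.354],0.08],[[0.169,0.019,0.015],[0,0,-0.472],0.08],[[0.211,0.024,0.019],[0,0,-0.59],0.08]] -> [ 0.4738 -0.1599  0.188 ] 1.574
[[[0.032,0.027,0.004],[0,0,-0.118],0.08],[[0.065,0.054,0.008],[0,0,-0.236],0.08],[[0.065,0.054,0.008],[0,0,-0.236],0.08],[[0.065,0.054,0.008],[0,0,-0.236],0.08],[[0.065,0.054,0.008],[0,0,-0.236],0.08]] -> [ 0.5276 -0.0948  0.18  ] 1.81
[[[0.0,0.0,0.024],[0,0,0.0],0.08],[[0.0,0.0,0.047],[0,0,0.0],0.08],[[0.0,0.0,0.071],[0,0,0.0],0.08],[[0.0,0.0,0.094],[0,0,0.0],0.08],[[0.0,0.0,0.118],[0,0,0.0],0.08]] -> [ 0.5276 -0.0948  0.062 ] 1.81
```

Request:
{"api": "arm_command", "payload": {"moves": [[[0.038,-0.02,0.004],[0,0,-0.118],0.08],[[0.075,-0.039,0.008],[0,0,-0.236],0.08],[[0.113,-0.059,0.012],[0,0,-0.354],0.08],[[0.151,-0.078,0.016],[0,0,-0.472],0.08],[[0.188,-0.098,0.02],[0,0,-0.59],0.08]]}}

```text
time: 0.6
tool_pos: [0.3382, -0.3207, 0.2064]
tool_rot: [-3.141, -0.0, 0.988]
contact_force: [1.2, -0.6, 0.4]
opening: 0.0801
grip_force: 0.0
```

Request:
{"api": "arm_command", "payload": {"moves": [[[0.042,0.005,0.003],[0,0,-0.118],0.08],[[0.084,0.01,0.007],[0,0,-0.236],0.08],[[0.126,0.014,0.011],[0,0,-0.354],0.08],[[0.169,0.019,0.015],[0,0,-0.472],0.08],[[0.211,0.024,0.019],[0,0,-0.59],0.08]]}}

```text
time: 1.1
tool_pos: [0.4751, -0.1581, 0.1874]
tool_rot: [-3.141, -0.0, 1.579]
contact_force: [-0.4, -0.5, 0.0]
opening: 0.0798
grip_force: 0.0
```

Request:
{"api": "arm_command", "payload": {"moves": [[[0.032,0.027,0.004],[0,0,-0.118],0.08],[[0.065,0.054,0.008],[0,0,-0.236],0.08],[[0.065,0.054,0.008],[0,0,-0.236],0.08],[[0.065,0.054,0.008],[0,0,-0.236],0.08],[[0.065,0.054,0.008],[0,0,-0.236],0.08]]}}

```text
time: 1.6
tool_pos: [0.5275, -0.0953, 0.1795]
tool_rot: [-3.141, -0.0, 1.808]
contact_force: [0.2, -0.4, 0.2]
opening: 0.0801
grip_force: 0.0
```

Request:
{"api": "arm_command", "payload": {"moves": [[[0,0,0.024],[0,0,0],0.08],[[0,0,0.047],[0,0,0],0.08],[[0,0,0.071],[0,0,0],0.08],[[0,0,0.094],[0,0,0],0.08],[[0,0,0.118],[0,0,0],0.08]]}}

```text
time: 2.1
tool_pos: [0.5276, -0.0962, 0.0613]
tool_rot: [3.141, 0.001, 1.807]
contact_force: [1.1, 1.1, -0.3]
opening: 0.0798
grip_force: 0.0
```

Request:
{"api": "arm_command", "payload": {"moves": [[[0,0,0],[0,0,0],0.04],[[0,0,0],[0,0,0],0.03],[[0,0,0],[0,0,0],0.03],[[0,0,0],[0,0,0],0.03],[[0,0,0],[0,0,0],0.03]], "squeeze": 25}}

```text
time: 2.6
tool_pos: [0.5286, -0.0949, 0.0627]
tool_rot: [3.14, 0.001, 1.81]
contact_force: [-0.3, 0.0, 7.2]
opening: 0.0452
grip_force: 25.0
```

Run:
```python
from plan import *
plan(([.5276,-.0948,.062],1.81),[([.5276,-.0948,.17],1.81,5,.03),([.5487,-.3816,.17],1.55,10,.03),([.5487,-.3816,.017],1.55,10,.03)])
```

```text
[[[0.0,0.0,-0.022],[0,0,0.0],0.03],[[0.0,0.0,-0.043],[0,0,0.0],0.03],[[0.0,0.0,-0.065],[0,0,0.0],0.03],[[0.0,0.0,-0.086],[0,0,0.0],0.03],[[0.0,0.0,-0.108],[0,0,0.0],0.03]] -> [ 0.5276 -0.0948  0.17  ] 1.81
[[[-0.028,-0.005,0.0],[0,0,0.026],0.03],[[-0.057,-0.009,0.0],[0,0,0.052],0.03],[[-0.085,-0.014,0.0],[0,0,0.078],0.03],[[-0.113,-0.019,0.0],[0,0,0.104],0.03],[[-0.142,-0.024,0.0],[0,0,0.13],0.03]] -> [ 0.5379 -0.2384  0.17  ] 1.68
[[[-0.029,-0.001,0.0],[0,0,0.026],0.03],[[-0.057,-0.002,0.0],[0,0,0.052],0.03],[[-0.086,-0.003,0.0],[0,0,0.078],0.03],[[-0.115,-0.004,0.0],[0,0,0.104],0.03],[[-0.143,-0.005,0.0],[0,0,0.13],0.03]] -> [ 0.5485 -0.3811  0.17  ] 1.55
[[[0.0,0.0,0.015],[0,0,0.0],0.03],[[0.0,0.0,0.031],[0,0,0.0],0.03],[[0.0,0.0,0.046],[0,0,0.0],0.03],[[0.0,0.0,0.061],[0,0,0.0],0.03],[[0.0,0.0,0.076],[0,0,0.0],0.03]] -> [ 0.5485 -0.3811  0.094 ] 1.55
[[[0.0,0.0,0.016],[0,0,0.0],0.03],[[0.0,0.0,0.031],[0,0,0.0],0.03],[[0.0,0.0,0.046],[0,0,0.0],0.03],[[0.0,0.0,0.062],[0,0,0.0],0.03],[[0.0,0.0,0.077],[0,0,0.0],0.03]] -> [ 0.5485 -0.3811  0.017 ] 1.55
```

Request:
{"api": "arm_command", "payload": {"moves": [[[0,0,-0.022],[0,0,0],0.03],[[0,0,-0.043],[0,0,0],0.03],[[0,0,-0.065],[0,0,0],0.03],[[0,0,-0.086],[0,0,0],0.03],[[0,0,-0.108],[0,0,0],0.03]]}}

```text
time: 3.1
tool_pos: [0.5279, -0.0945, 0.1708]
tool_rot: [-3.142, 0.0, 1.81]
contact_force: [-0.4, -0.4, -1.8]
opening: 0.0452
grip_force: 24.8
```

Request:
{"api": "arm_command", "payload": {"moves": [[[-0.028,-0.005,0],[0,0,0.026],0.03],[[-0.057,-0.009,0],[0,0,0.052],0.03],[[-0.085,-0.014,0],[0,0,0.078],0.03],[[-0.113,-0.019,0],[0,0,0.104],0.03],[[-0.142,-0.024,0],[0,0,0.13],0.03]]}}

```text
time: 3.6
tool_pos: [0.5383, -0.2391, 0.17]
tool_rot: [3.142, 0.0, 1.679]
contact_force: [-0.0, 0.3, -1.2]
opening: 0.045
grip_force: 24.8
```

Request:
{"api": "arm_command", "payload": {"moves": [[[-0.029,-0.001,0],[0,0,0.026],0.03],[[-0.057,-0.002,0],[0,0,0.052],0.03],[[-0.086,-0.003,0],[0,0,0.078],0.03],[[-0.115,-0.004,0],[0,0,0.104],0.03],[[-0.143,-0.005,0],[0,0,0.13],0.03]]}}

```text
time: 4.1
tool_pos: [0.5489, -0.382, 0.1698]
tool_rot: [-3.141, -0.0, 1.549]
contact_force: [0.7, 0.1, -1.7]
opening: 0.0448
grip_force: 24.8
```

Run:
```python
from h import *
im=robot.read_camera("side");cv2.imwrite("pics/side1.png",im[170:400,260:500,::-1].repeat(2,0).repeat(2,1))
```

```text
(no output)
```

View pics/side1.png

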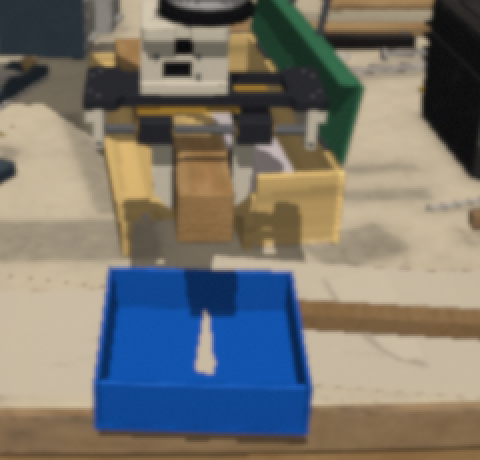

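The view shows the block held level between the fingers at crop (205,210), centred over the bin at (205,340). I'll lower and release.

Request:
{"api": "arm_command", "payload": {"moves": [[[0,0,0.015],[0,0,0],0.03],[[0,0,0.031],[0,0,0],0.03],[[0,0,0.046],[0,0,0],0.03],[[0,0,0.061],[0,0,0],0.03],[[0,0,0.076],[0,0,0],0.03]]}}

```text
time: 4.65
tool_pos: [0.549, -0.3806, 0.0933]
tool_rot: [-3.141, -0.0, 1.55]
contact_force: [0.7, -0.1, -1.4]
opening: 0.0452
grip_force: 24.8
```

Request:
{"api": "arm_command", "payload": {"moves": [[[0,0,0.02],[0,0,0],0.03],[[0,0,0.04],[0,0,0],0.03],[[0,0,0.06],[0,0,0],0.03],[[0,0,0.07],[0,0,0],0.03],[[0,0,0.077],[0,0,0],0.03]]}}

```text
time: 5.15
tool_pos: [0.5488, -0.3806, 0.016]
tool_rot: [-3.141, -0.001, 1.55]
contact_force: [0.4, 0.6, -0.8]
opening: 0.0452
grip_force: 24.8
```

Request:
{"api": "arm_command", "payload": {"moves": [[[0,0,0],[0,0,0],0.03],[[0,0,0],[0,0,0],0.07],[[0,0,0],[0,0,0],0.07],[[0,0,0],[0,0,0],0.07],[[0,0,0],[0,0,0],0.07]]}}

```text
time: 5.65
tool_pos: [0.5493, -0.3812, 0.0175]
tool_rot: [3.141, 0.001, 1.55]
contact_force: [-0.1, 0.2, 0.9]
opening: 0.0689
grip_force: 0.0
```

Run:
```python
from plan import *
# finger line along tray y; block b tray (-.081,.004), block a (-.0886,.147)
plan(([.5485,-.3811,.017],1.55),[([.5485,-.3811,.167],1.55,5,.07),(tray(-.128,.004,.18),.094,15,.06),(tray(-.128,.004,.068),.094,5,.06),(tray(.012,.004,.068),.094,15,.06)])
```

```text
[[[0.0,0.0,-0.03],[0,0,0.0],0.07],[[0.0,0.0,-0.06],[0,0,0.0],0.07],[[0.0,0.0,-0.09],[0,0,0.0],0.07],[[0.0,0.0,-0.12],[0,0,0.0],0.07],[[0.0,0.0,-0.15],[0,0,0.0],0.07]] -> [ 0.5485 -0.3811  0.167 ] 1.55
[[[0.028,-0.006,-0.001],[0,0,0.097],0.06],[[0.057,-0.012,-0.002],[0,0,0.194],0.06],[[0.085,-0.018,-0.003],[0,0,0.291],0.06],[[0.113,-0.024,-0.003],[0,0,0.388],0.06],[[0.141,-0.03,-0.004],[0,0,0.485],0.06]] -> [ 0.5214 -0.2395  0.171 ] 1.065
[[[0.023,-0.018,-0.001],[0,0,0.097],0.06],[[0.045,-0.037,-0.002],[0,0,0.194],0.06],[[0.067,-0.055,-0.003],[0,0,0.292],0.06],[[0.09,-0.074,-0.004],[0,0,0.389],0.06],[[0.112,-0.092,-0.005],[0,0,0.486],0.06]] -> [ 0.4952 -0.097   0.176 ] 0.579
[[[0.011,-0.027,-0.001],[0,0,0.097],0.06],[[0.022,-0.053,-0.001],[0,0,0.194],0.06],[[0.033,-0.08,-0.002],[0,0,0.291],0.06],[[0.044,-0.107,-0.003],[0,0,0.388],0.06],[[0.055,-0.134,-0.004],[0,0,0.485],0.06]] -> [0.4679 0.0453 0.18  ] 0.094
[[[0.0,0.0,0.022],[0,0,0.0],0.06],[[0.0,0.0,0.045],[0,0,0.0],0.06],[[0.0,0.0,0.067],[0,0,0.0],0.06],[[0.0,0.0,0.09],[0,0,0.0],0.06],[[0.0,0.0,0.112],[0,0,0.0],0.06]] -> [0.4679 0.0453 0.068 ] 0.094
[[[0.01,0.0,0.0],[0,0,0.0],0.06],[[0.019,0.0,0.0],[0,0,0.0],0.06],[[0.028,0.0,0.0],[0,0,0.0],0.06],[[0.038,0.0,0.0],[0,0,0.0],0.06],[[0.047,0.0,0.0],[0,0,0.0],0.06]] -> [0.5147 0.0497 0.068 ] 0.094
[[[0.009,0.0,0.0],[0,0,0.0],0.06],[[0.019,0.0,0.0],[0,0,0.0],0.06],[[0.028,0.0,0.0],[0,0,0.0],0.06],[[0.037,0.0,0.0],[0,0,0.0],0.06],[[0.047,0.0,0.0],[0,0,0.0],0.06]] -> [0.5615 0.0541 0.068 ] 0.094
[[[0.009,0.0,0.0],[0,0,0.0],0.06],[[0.018,0.0,0.0],[0,0,0.0],0.06],[[0.028,0.0,0.0],[0,0,0.0],0.06],[[0.037,0.0,0.0],[0,0,0.0],0.06],[[0.046,0.0,0.0],[0,0,0.0],0.06]] -> [0.6073 0.0584 0.068 ] 0.094
```

Request:
{"api": "arm_command", "payload": {"moves": [[[0,0,-0.03],[0,0,0],0.07],[[0,0,-0.06],[0,0,0],0.07],[[0,0,-0.09],[0,0,0],0.07],[[0,0,-0.12],[0,0,0],0.07],[[0,0,-0.15],[0,0,0],0.07]]}}

```text
time: 6.15
tool_pos: [0.5489, -0.3809, 0.1684]
tool_rot: [3.141, 0.0, 1.55]
contact_force: [0.3, -0.1, -0.2]
opening: 0.0698
grip_force: 0.0
```

Request:
{"api": "arm_command", "payload": {"moves": [[[0.028,-0.006,-0.001],[0,0,0.097],0.06],[[0.057,-0.012,-0.002],[0,0,0.194],0.06],[[0.085,-0.018,-0.003],[0,0,0.291],0.06],[[0.113,-0.024,-0.003],[0,0,0.388],0.06],[[0.141,-0.03,-0.004],[0,0,0.485],0.06]]}}

```text
time: 6.65
tool_pos: [0.5216, -0.2383, 0.1711]
tool_rot: [3.141, 0.0, 1.061]
contact_force: [-0.1, 0.1, 0.4]
opening: 0.0599
grip_force: 0.0
```

Request:
{"api": "arm_command", "payload": {"moves": [[[0.023,-0.018,-0.001],[0,0,0.097],0.06],[[0.045,-0.037,-0.002],[0,0,0.194],0.06],[[0.067,-0.055,-0.003],[0,0,0.292],0.06],[[0.09,-0.074,-0.004],[0,0,0.389],0.06],[[0.112,-0.092,-0.005],[0,0,0.486],0.06]]}}

```text
time: 7.15
tool_pos: [0.4955, -0.0957, 0.1762]
tool_rot: [3.141, -0.0, 0.575]
contact_force: [0.2, 0.7, 0.7]
opening: 0.0598
grip_force: 0.0
```

Request:
{"api": "arm_command", "payload": {"moves": [[[0.011,-0.027,-0.001],[0,0,0.097],0.06],[[0.022,-0.053,-0.001],[0,0,0.194],0.06],[[0.033,-0.08,-0.002],[0,0,0.291],0.06],[[0.042,-0.107,-0.003],[0,0,0.388],0.06],[[0.05,-0.131,-0.004],[0,0,0.485],0.06]]}}

```text
time: 7.65
tool_pos: [0.4656, 0.0414, 0.1802]
tool_rot: [3.142, -0.001, 0.09]
contact_force: [-0.4, 0.5, -0.5]
opening: 0.0594
grip_force: 0.0
```

Run:
```python
from h import *
im=robot.read_camera("top");cv2.imwrite("pics/top1.png",cv2.resize(im[130:290,165:475,::-1],None,fx=2.5,fy=2.5))
```

```text
(no output)
```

View pics/top1.png

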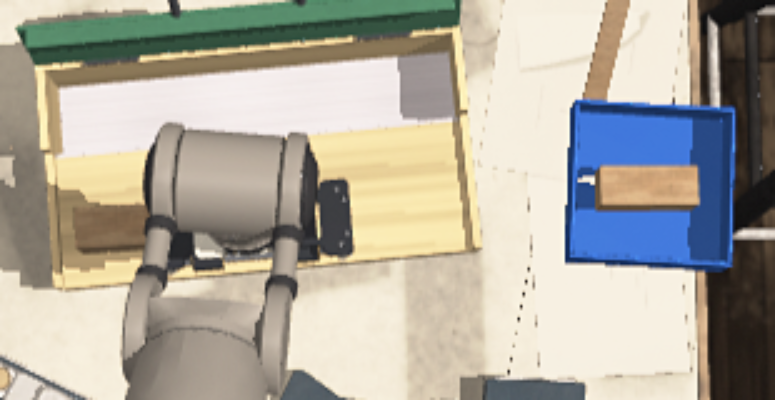

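The block is in the bin at crop (647,187), and the gripper is behind the middle block. Next I'll descend and sweep.

Request:
{"api": "arm_command", "payload": {"moves": [[[0,0,0.022],[0,0,0],0.06],[[0,0,0.045],[0,0,0],0.06],[[0,0,0.067],[0,0,0],0.06],[[0,0,0.09],[0,0,0],0.06],[[0,0,0.112],[0,0,0],0.06]]}}

```text
time: 8.2
tool_pos: [0.4662, 0.04, 0.0672]
tool_rot: [3.141, -0.001, 0.094]
contact_force: [0.9, -0.3, -0.0]
opening: 0.0602
grip_force: 0.0
```

Request:
{"api": "arm_command", "payload": {"moves": [[[0.01,0,0],[0,0,0],0.06],[[0.02,0,0],[0,0,0],0.06],[[0.03,0,0],[0,0,0],0.06],[[0.04,0,0],[0,0,0],0.06],[[0.05,0,0],[0,0,0],0.06]]}}

```text
time: 8.7
tool_pos: [0.5172, 0.0449, 0.0685]
tool_rot: [3.141, -0.002, 0.094]
contact_force: [-1.1, 0.5, -0.5]
opening: 0.0599
grip_force: 0.2
```

Request:
{"api": "arm_command", "payload": {"moves": [[[0.01,0,0],[0,0,0],0.06],[[0.02,0,0],[0,0,0],0.06],[[0.03,0,0],[0,0,0],0.06],[[0.04,0,0],[0,0,0],0.06],[[0.05,0,0],[0,0,0],0.06]]}}

```text
time: 9.2
tool_pos: [0.5663, 0.0496, 0.0677]
tool_rot: [3.142, 0.0, 0.094]
contact_force: [-1.1, -0.6, 0.3]
opening: 0.06
grip_force: 0.7
```

Request:
{"api": "arm_command", "payload": {"moves": [[[0.01,0,0],[0,0,0],0.06],[[0.02,0,0],[0,0,0],0.06],[[0.03,0,0],[0,0,0],0.06],[[0.038,0,0],[0,0,0],0.06],[[0.045,0,0],[0,0,0],0.06]]}}

```text
time: 9.7
tool_pos: [0.6112, 0.0538, 0.0676]
tool_rot: [3.141, -0.0, 0.094]
contact_force: [-0.3, 0.5, 0.8]
opening: 0.0599
grip_force: 0.0
```

Run:
```python
from plan import *
# current tray x = -.131+.145
plan((tray(.014,-.001,.068),.094),[(tray(0,-.001,.17),.094,5,.06),(tray(-.138,.147,.17),.094,5,.06),(tray(-.138,.147,.068),.094,5,.06),(tray(.014,.147,.068),.094,15,.06),(tray(-.02,.147,.2),.094,5,.06)])
```

```text
[[[-0.003,0.0,-0.02],[0,0,0.0],0.06],[[-0.006,0.0,-0.041],[0,0,0.0],0.06],[[-0.008,0.0,-0.061],[0,0,0.0],0.06],[[-0.011,0.0,-0.082],[0,0,0.0],0.06],[[-0.014,0.0,-0.102],[0,0,0.0],0.06]] -> [0.5961 0.052  0.17  ] 0.094
[[[-0.028,-0.03,0.0],[0,0,0.0],0.06],[[-0.055,-0.059,0.0],[0,0,0.0],0.06],[[-0.083,-0.089,0.0],[0,0,0.0],0.06],[[-0.11,-0.118,0.0],[0,0,0.0],0.06],[[-0.138,-0.148,0.0],[0,0,0.0],0.06]] -> [0.4448 0.1864 0.17  ] 0.094
[[[0.0,0.0,0.02],[0,0,0.0],0.06],[[0.0,0.0,0.041],[0,0,0.0],0.06],[[0.0,0.0,0.061],[0,0,0.0],0.06],[[0.0,0.0,0.082],[0,0,0.0],0.06],[[0.0,0.0,0.102],[0,0,0.0],0.06]] -> [0.4448 0.1864 0.068 ] 0.094
[[[0.01,0.0,0.0],[0,0,0.0],0.06],[[0.02,0.0,0.0],[0,0,0.0],0.06],[[0.03,0.0,0.0],[0,0,0.0],0.06],[[0.041,0.0,0.0],[0,0,0.0],0.06],[[0.051,0.0,0.0],[0,0,0.0],0.06]] -> [0.4956 0.1912 0.068 ] 0.094
[[[0.01,0.0,0.0],[0,0,0.0],0.06],[[0.02,0.0,0.0],[0,0,0.0],0.06],[[0.03,0.0,0.0],[0,0,0.0],0.06],[[0.04,0.0,0.0],[0,0,0.0],0.06],[[0.05,0.0,0.0],[0,0,0.0],0.06]] -> [0.5454 0.1959 0.068 ] 0.094
[[[0.01,0.0,0.0],[0,0,0.0],0.06],[[0.021,0.0,0.0],[0,0,0.0],0.06],[[0.031,0.0,0.0],[0,0,0.0],0.06],[[0.041,0.0,0.0],[0,0,0.0],0.06],[[0.051,0.0,0.0],[0,0,0.0],0.06]] -> [0.5961 0.2007 0.068 ] 0.094
[[[-0.007,0.0,-0.026],[0,0,0.0],0.06],[[-0.014,0.0,-0.053],[0,0,0.0],0.06],[[-0.02,0.0,-0.079],[0,0,0.0],0.06],[[-0.027,0.0,-0.106],[0,0,0.0],0.06],[[-0.034,0.0,-0.132],[0,0,0.0],0.06]] -> [0.5623 0.1975 0.2   ] 0.094
```

Request:
{"api": "arm_command", "payload": {"moves": [[[-0.003,0,-0.02],[0,0,0],0.06],[[-0.006,0,-0.041],[0,0,0],0.06],[[-0.008,0,-0.061],[0,0,0],0.06],[[-0.011,0,-0.082],[0,0,0],0.06],[[-0.014,0,-0.102],[0,0,0],0.06]]}}

```text
time: 10.2
tool_pos: [0.5965, 0.0525, 0.1706]
tool_rot: [3.141, -0.0, 0.094]
contact_force: [-0.2, 0.2, -0.7]
opening: 0.0602
grip_force: 0.0
```

Request:
{"api": "arm_command", "payload": {"moves": [[[-0.028,-0.03,0],[0,0,0],0.06],[[-0.055,-0.059,0],[0,0,0],0.06],[[-0.083,-0.089,0],[0,0,0],0.06],[[-0.11,-0.118,0],[0,0,0],0.06],[[-0.138,-0.148,0],[0,0,0],0.06]]}}

```text
time: 10.7
tool_pos: [0.4442, 0.1877, 0.1699]
tool_rot: [-3.142, -0.001, 0.093]
contact_force: [-0.1, 0.7, -0.3]
opening: 0.0599
grip_force: 0.0
```

Run:
```python
from h import *
im=robot.read_camera("side");cv2.imwrite("pics/side2.png",cv2.resize(im[130:310,240:460,::-1],None,fx=3,fy=3))
```

```text
(no output)
```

View pics/side2.png

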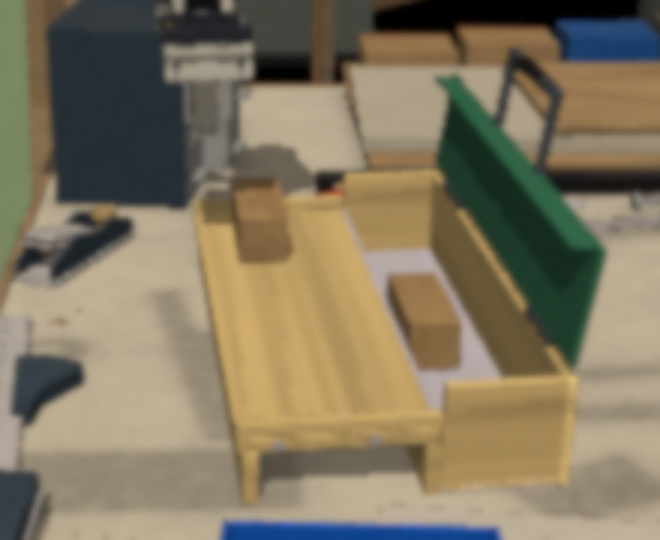

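The first block lies flat in the trough at crop (425,320). The second is on the deck at (262,220) with the fingers behind it.

Request:
{"api": "arm_command", "payload": {"moves": [[[0,0,0.02],[0,0,0],0.06],[[0,0,0.041],[0,0,0],0.06],[[0,0,0.061],[0,0,0],0.06],[[0,0,0.082],[0,0,0],0.06],[[0,0,0.102],[0,0,0],0.06]]}}

```text
time: 11.25
tool_pos: [0.4456, 0.1869, 0.067]
tool_rot: [3.142, -0.001, 0.094]
contact_force: [-0.8, -0.3, 0.6]
opening: 0.0598
grip_force: 0.0
```

Request:
{"api": "arm_command", "payload": {"moves": [[[0.01,0,0],[0,0,0],0.06],[[0.02,0,0],[0,0,0],0.06],[[0.03,0,0],[0,0,0],0.06],[[0.041,0,0],[0,0,0],0.06],[[0.051,0,0],[0,0,0],0.06]]}}

```text
time: 11.75
tool_pos: [0.4975, 0.1918, 0.0684]
tool_rot: [-3.141, -0.002, 0.094]
contact_force: [-0.8, 0.1, -0.6]
opening: 0.0603
grip_force: 0.3
```

Request:
{"api": "arm_command", "payload": {"moves": [[[0.01,0,0],[0,0,0],0.06],[[0.02,0,0],[0,0,0],0.06],[[0.03,0,0],[0,0,0],0.06],[[0.04,0,0],[0,0,0],0.06],[[0.05,0,0],[0,0,0],0.06]]}}

```text
time: 12.25
tool_pos: [0.5464, 0.1964, 0.0677]
tool_rot: [3.141, 0.0, 0.094]
contact_force: [-3.4, -0.4, 2.1]
opening: 0.0595
grip_force: 1.1
```

Request:
{"api": "arm_command", "payload": {"moves": [[[0.01,0,0],[0,0,0],0.06],[[0.021,0,0],[0,0,0],0.06],[[0.031,0,0],[0,0,0],0.06],[[0.041,0,0],[0,0,0],0.06],[[0.051,0,0],[0,0,0],0.06]]}}

```text
time: 12.75
tool_pos: [0.5978, 0.2012, 0.0676]
tool_rot: [3.142, -0.001, 0.094]
contact_force: [0.6, -0.6, 0.3]
opening: 0.06
grip_force: 0.0
```

Request:
{"api": "arm_command", "payload": {"moves": [[[-0.007,0,-0.026],[0,0,0],0.06],[[-0.014,0,-0.053],[0,0,0],0.06],[[-0.02,0,-0.079],[0,0,0],0.06],[[-0.027,0,-0.106],[0,0,0],0.06],[[-0.034,0,-0.132],[0,0,0],0.06]]}}

```text
time: 13.25
tool_pos: [0.5632, 0.1979, 0.2009]
tool_rot: [-3.142, -0.001, 0.094]
contact_force: [0.1, -0.4, -0.3]
opening: 0.0598
grip_force: 0.0
```

Run:
```python
from h import *
from plan import *
im=robot.read_camera("side");c=im[130:310,240:460,::-1]
cv2.imwrite("pics/side3.png",cv2.resize(c,None,fx=3,fy=3,interpolation=cv2.INTER_CUBIC))
for a in (1.6,1.7,1.77,1.85):
    X=tray(.093-.158*np.cos(a),0,.095+.158*np.sin(a))
    print(a,np.round(X,3),"side crop",(proj("side",X)-[240,130])*3+1,"top",proj("top",X),"sleeve ends",[((proj("side",tray(.093-.158*np.cos(a),y,X[2]))-[240,130])*3+1).round(0) for y in(-.065,.065)])
```

```text
1.6 [0.693 0.062 0.253] side crop [504.01473913  73.49497437] top [259.54340352 130.59890047] sleeve ends [array([525.,  95.]), array([485.,  54.])]
1.7 [0.709 0.064 0.252] side crop [522.70310186  74.57122719] top [259.09587657 124.67082045] sleeve ends [array([544.,  96.]), array([503.,  55.])]
1.77 [0.72  0.065 0.25 ] side crop [535.52359347  76.43962344] top [258.82004409 120.69687394] sleeve ends [array([558.,  98.]), array([515.,  57.])]
1.85 [0.732 0.066 0.247] side crop [549.80909193  79.67740908] top [258.54482883 116.36760429] sleeve ends [array([573., 102.]), array([529.,  60.])]
```

View pics/side3.png

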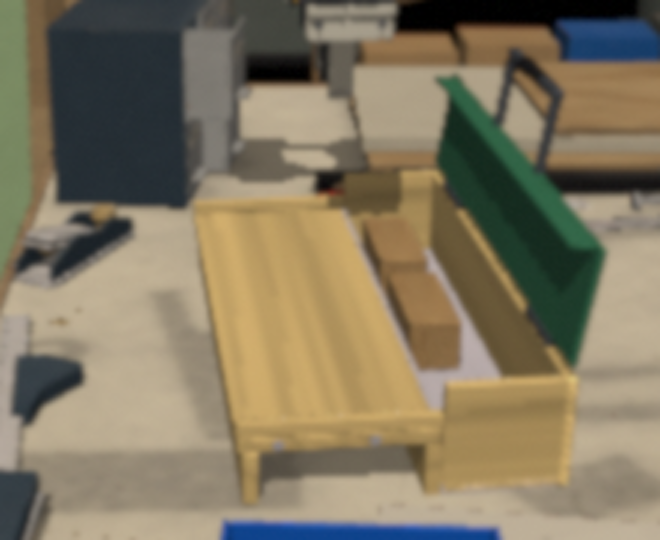

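Both blocks are in the trough, at crop (395,245) and (425,320). The bow corners at (514,55) and (558,95) match a lid angle of 1.77.

Run:
```python
from plan import *
B=lambda a,dz=-.019: tray(.093-.158*np.cos(a),0,.095+.158*np.sin(a)+dz)
Y=.094+np.pi/2
plan(([.5623,.1975,.2],.094),[(tray(-.02,.1,.3),.6,5,.06),(B(1.77,.045),Y,15-5+2,.06),(B(1.77,.045),Y,3,.06),(B(1.77),Y,5,.06)])
print("ARC")
a=np.linspace(1.77,0,36)[1:]
plan((B(1.77),Y),[(B(x),Y,1,.008) for x in a]+[(B(0),Y,5,.008)])
```

```text
[[[0.0,0.009,-0.02],[0,0,-0.101],0.06],[[0.0,0.019,-0.04],[0,0,-0.202],0.06],[[0.0,0.028,-0.06],[0,0,-0.304],0.06],[[0.0,0.038,-0.08],[0,0,-0.405],0.06],[[0.0,0.047,-0.1],[0,0,-0.506],0.06]] -> [0.5667 0.1507 0.3   ] 0.6
[[[0.006,0.013,0.0],[0,0,-0.089],0.06],[[0.013,0.026,0.001],[0,0,-0.177],0.06],[[0.019,0.039,0.001],[0,0,-0.266],0.06],[[0.026,0.052,0.002],[0,0,-0.355],0.06],[[0.032,0.066,0.002],[0,0,-0.444],0.06]] -> [0.6304 0.1143 0.298 ] 1.044
[[[0.001,0.014,0.001],[0,0,-0.088],0.06],[[0.001,0.029,0.001],[0,0,-0.177],0.06],[[0.001,0.044,0.001],[0,0,-0.266],0.06],[[0.001,0.058,0.002],[0,0,-0.355],0.06],[[0.002,0.073,0.002],[0,0,-0.443],0.06]] -> [0.6945 0.0793 0.296 ] 1.487
[[[-0.006,0.013,0.001],[0,0,-0.089],0.06],[[-0.013,0.026,0.001],[0,0,-0.178],0.06],[[-0.013,0.026,0.001],[0,0,-0.178],0.06],[[-0.013,0.026,0.001],[0,0,-0.178],0.06],[[-0.013,0.026,0.001],[0,0,-0.178],0.06]] -> [0.7193 0.0642 0.295 ] 1.665
[[[0.0,0.0,0.013],[0,0,0.0],0.06],[[0.0,0.0,0.026],[0,0,0.0],0.06],[[0.0,0.0,0.039],[0,0,0.0],0.06],[[0.0,0.0,0.051],[0,0,0.0],0.06],[[0.0,0.0,0.064],[0,0,0.0],0.06]] -> [0.7
[... 1054 characters left out ...]
],[[0.0,-0.023,0.032],[0,0,0.0],0.008]] -> [0.5515 0.0488 0.1529] 1.665
[[[0.0,-0.004,0.007],[0,0,0.0],0.008],[[0.0,-0.008,0.015],[0,0,0.0],0.008],[[0.0,-0.01,0.022],[0,0,0.0],0.008],[[0.0,-0.013,0.03],[0,0,0.0],0.008],[[0.0,-0.015,0.037],[0,0,0.0],0.008]] -> [0.5365 0.0474 0.1159] 1.665
[[[0.0,-0.002,0.008],[0,0,0.0],0.008],[[0.0,-0.003,0.016],[0,0,0.0],0.008],[[0.0,-0.004,0.024],[0,0,0.0],0.008],[[0.0,-0.005,0.032],[0,0,0.0],0.008],[[0.0,-0.005,0.04],[0,0,0.0],0.008]] -> [0.5316 0.0469 0.0759] 1.665
[[[0.0,0.0,0.0],[0,0,0.0],0.008],[[0.0,0.0,0.0],[0,0,0.0],0.008],[[0.0,0.0,0.0],[0,0,0.0],0.008],[[0.0,0.0,0.0],[0,0,0.0],0.008],[[0.0,0.0,0.0],[0,0,0.0],0.008]] -> [0.5316 0.0469 0.0759] 1.665
```

Request:
{"api": "arm_command", "payload": {"moves": [[[0,0.009,-0.02],[0,0,-0.101],0.06],[[0,0.019,-0.04],[0,0,-0.202],0.06],[[0,0.028,-0.06],[0,0,-0.304],0.06],[[0,0.038,-0.08],[0,0,-0.405],0.06],[[0,0.047,-0.1],[0,0,-0.506],0.06]]}}

```text
time: 13.8
tool_pos: [0.5678, 0.1507, 0.3005]
tool_rot: [3.141, -0.001, 0.604]
contact_force: [0.3, -0.7, -0.0]
opening: 0.0599
grip_force: 0.0
```

Request:
{"api": "arm_command", "payload": {"moves": [[[0.006,0.013,0],[0,0,-0.089],0.06],[[0.013,0.026,0.001],[0,0,-0.177],0.06],[[0.019,0.039,0.001],[0,0,-0.266],0.06],[[0.026,0.052,0.002],[0,0,-0.355],0.06],[[0.032,0.066,0.002],[0,0,-0.444],0.06]]}}

```text
time: 14.3
tool_pos: [0.6319, 0.1144, 0.2974]
tool_rot: [3.141, -0.0, 1.048]
contact_force: [-0.1, 0.9, 0.1]
opening: 0.06
grip_force: 0.0
```

Request:
{"api": "arm_command", "payload": {"moves": [[[0.001,0.014,0.001],[0,0,-0.088],0.06],[[0.001,0.029,0.001],[0,0,-0.177],0.06],[[0.001,0.044,0.001],[0,0,-0.266],0.06],[[0.001,0.058,0.002],[0,0,-0.355],0.06],[[0.002,0.073,0.002],[0,0,-0.443],0.06]]}}

```text
time: 14.8
tool_pos: [0.6959, 0.0792, 0.2953]
tool_rot: [3.141, 0.0, 1.49]
contact_force: [0.8, -0.3, -0.5]
opening: 0.0601
grip_force: 0.0
```

Request:
{"api": "arm_command", "payload": {"moves": [[[-0.006,0.013,0.001],[0,0,-0.089],0.06],[[-0.013,0.026,0.001],[0,0,-0.178],0.06],[[-0.013,0.026,0.001],[0,0,-0.178],0.06],[[-0.013,0.026,0.001],[0,0,-0.178],0.06],[[-0.013,0.026,0.001],[0,0,-0.178],0.06]]}}

```text
time: 15.3
tool_pos: [0.7194, 0.0651, 0.2948]
tool_rot: [3.141, -0.0, 1.664]
contact_force: [0.1, -0.1, -0.4]
opening: 0.06
grip_force: 0.0
```

Run:
```python
from h import *
im=robot.read_camera("side");c=im[60:240,320:540,::-1]
cv2.imwrite("pics/side4.png",cv2.resize(c,None,fx=3,fy=3,interpolation=cv2.INTER_CUBIC))
```

```text
(no output)
```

View pics/side4.png

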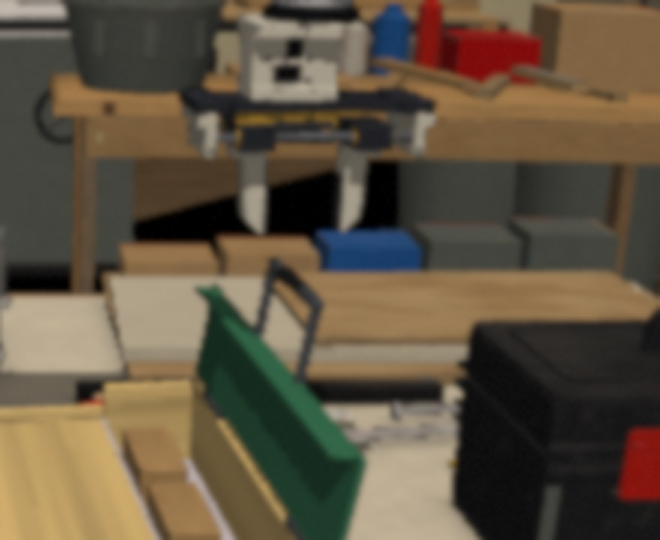

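The fingertips at (255,225) and (350,225) straddle the bar, whose middle is at about (297,285). I'll descend and pinch.

Request:
{"api": "arm_command", "payload": {"moves": [[[0,0,0.013],[0,0,0],0.06],[[0,0,0.026],[0,0,0],0.06],[[0,0,0.039],[0,0,0],0.06],[[0,0,0.051],[0,0,0],0.06],[[0,0,0.064],[0,0,0],0.06]]}}

```text
time: 15.85
tool_pos: [0.7195, 0.065, 0.2307]
tool_rot: [3.141, 0.0, 1.665]
contact_force: [0.5, 0.7, 0.2]
opening: 0.0601
grip_force: 0.0
```

Request:
{"api": "arm_command", "payload": {"moves": [[[0,0,0],[0,0,0],0.04],[[0,0,0],[0,0,0],0.03],[[0,0,0],[0,0,0],0.02],[[0,0,0],[0,0,0],0.008],[[0,0,0],[0,0,0],0.008]], "squeeze": 12}}

```text
time: 16.35
tool_pos: [0.7198, 0.0646, 0.2314]
tool_rot: [3.141, 0.0, 1.665]
contact_force: [-0.8, -0.2, -1.2]
opening: 0.0248
grip_force: 0.0
```

Request:
{"api": "arm_command", "payload": {"moves": [[[0,0,0],[0,0,0],0.008],[[0,0,0],[0,0,0],0.008],[[0,0,0],[0,0,0],0.008],[[0,0,0],[0,0,0],0.008],[[0,0,0],[0,0,0],0.008]]}}

```text
time: 16.85
tool_pos: [0.7197, 0.0645, 0.2309]
tool_rot: [3.141, 0.0, 1.665]
contact_force: [-0.8, 0.8, 1.3]
opening: 0.0135
grip_force: 12.0
```

Pinched (opening 13.5 mm). Now I'll follow the arc.

Request:
{"api": "arm_command", "payload": {"moves": [[[0,-0.008,-0.001],[0,0,0],0.008],[[0,-0.016,-0.002],[0,0,0],0.008],[[0,-0.024,-0.003],[0,0,0],0.008],[[0,-0.032,-0.003],[0,0,0],0.008],[[0,-0.04,-0.003],[0,0,0],0.008]]}}

```text
time: 17.35
tool_pos: [0.6798, 0.0607, 0.2336]
tool_rot: [3.141, 0.0, 1.665]
contact_force: [0.9, -0.8, -2.2]
opening: 0.0143
grip_force: 12.0
```

Request:
{"api": "arm_command", "payload": {"moves": [[[0,-0.008,0.001],[0,0,0],0.008],[[0,-0.016,0.002],[0,0,0],0.008],[[0,-0.023,0.003],[0,0,0],0.008],[[0,-0.031,0.005],[0,0,0],0.008],[[0,-0.039,0.007],[0,0,0],0.008]]}}

```text
time: 17.85
tool_pos: [0.6408, 0.0569, 0.2264]
tool_rot: [3.141, 0.001, 1.665]
contact_force: [3.0, -2.1, -3.1]
opening: 0.0137
grip_force: 12.0
```

Request:
{"api": "arm_command", "payload": {"moves": [[[0,-0.007,0.003],[0,0,0],0.008],[[0,-0.015,0.006],[0,0,0],0.008],[[0,-0.022,0.009],[0,0,0],0.008],[[0,-0.029,0.013],[0,0,0],0.008],[[0,-0.036,0.017],[0,0,0],0.008]]}}

```text
time: 18.35
tool_pos: [0.6049, 0.0534, 0.2092]
tool_rot: [3.141, 0.001, 1.665]
contact_force: [4.6, -2.7, -4.9]
opening: 0.0141
grip_force: 12.0
```

Request:
{"api": "arm_command", "payload": {"moves": [[[0,-0.006,0.005],[0,0,0],0.008],[[0,-0.012,0.01],[0,0,0],0.008],[[0,-0.018,0.015],[0,0,0],0.008],[[0,-0.024,0.02],[0,0,0],0.008],[[0,-0.03,0.026],[0,0,0],0.008]], "squeeze": 18}}

```text
time: 18.85
tool_pos: [0.5753, 0.0508, 0.1834]
tool_rot: [3.14, 0.0, 1.665]
contact_force: [4.6, -3.5, -3.4]
opening: 0.0137
grip_force: 18.0
```

Request:
{"api": "arm_command", "payload": {"moves": [[[0,-0.005,0.006],[0,0,0],0.008],[[0,-0.01,0.012],[0,0,0],0.008],[[0,-0.014,0.019],[0,0,0],0.008],[[0,-0.018,0.025],[0,0,0],0.008],[[0,-0.022,0.032],[0,0,0],0.008]]}}

```text
time: 19.35
tool_pos: [0.5535, 0.0488, 0.1514]
tool_rot: [3.141, 0.0, 1.665]
contact_force: [5.2, -3.2, -1.8]
opening: 0.0143
grip_force: 18.0
```

Request:
{"api": "arm_command", "payload": {"moves": [[[0,-0.004,0.007],[0,0,0],0.008],[[0,-0.008,0.015],[0,0,0],0.008],[[0,-0.01,0.022],[0,0,0],0.008],[[0,-0.013,0.03],[0,0,0],0.008],[[0,-0.015,0.037],[0,0,0],0.008]]}}

```text
time: 19.85
tool_pos: [0.5406, 0.0475, 0.1149]
tool_rot: [3.136, 0.001, 1.665]
contact_force: [9.9, -3.0, -2.5]
opening: 0.0136
grip_force: 18.0
```

Request:
{"api": "arm_command", "payload": {"moves": [[[0,0.002,0.008],[0,0,0],0.008],[[0,0.002,0.016],[0,0,0],0.008],[[0,0.001,0.024],[0,0,0],0.008],[[0,0,0.032],[0,0,0],0.008],[[0,0,0.039],[0,0,0],0.008]]}}

```text
time: 20.35
tool_pos: [0.5377, 0.0474, 0.0756]
tool_rot: [-3.14, 0.0, 1.665]
contact_force: [-3.1, -4.4, 12.2]
opening: 0.0136
grip_force: 18.0
```

Request:
{"api": "arm_command", "payload": {"moves": [[[0,0,0.001],[0,0,0],0.008],[[0,0,0.002],[0,0,0],0.008],[[0,0,0.003],[0,0,0],0.008],[[0,0,0.003],[0,0,0],0.008],[[0,0,0.003],[0,0,0],0.008]]}}

```text
time: 20.85
tool_pos: [0.5378, 0.0474, 0.0736]
tool_rot: [-3.141, 0.0, 1.665]
contact_force: [-4.4, -5.3, 11.8]
opening: 0.0138
grip_force: 18.0
```

Run:
```python
from h import *
im=robot.read_camera("side");c=im[130:310,240:460,::-1]
cv2.imwrite("pics/side5.png",cv2.resize(c,None,fx=3,fy=3,interpolation=cv2.INTER_CUBIC))
```

```text
(no output)
```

View pics/side5.png

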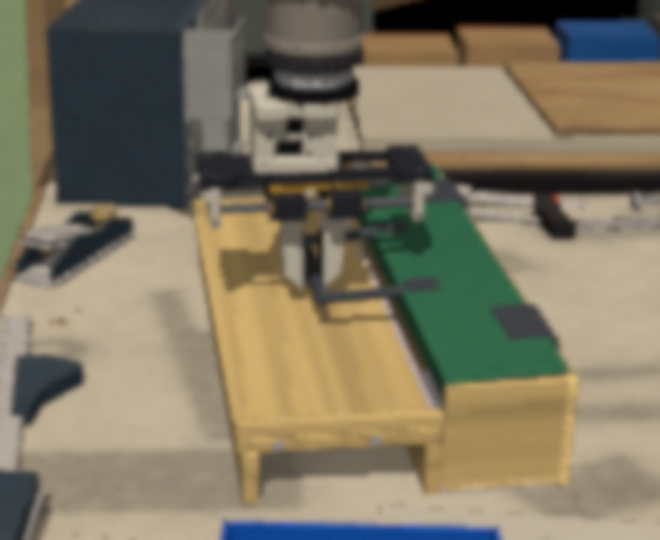

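The lid lies level on the trough walls (green panel around (470,280)), and the 12 N reaction shows it is on its stop. I'll release and rise.

Request:
{"api": "arm_command", "payload": {"moves": [[[0,0,-0.002],[0,0,0],0.035],[[0,0,-0.002],[0,0,0],0.035],[[0,0,-0.002],[0,0,0],0.035],[[0,0,-0.002],[0,0,0],0.035],[[0,0,-0.002],[0,0,0],0.035]]}}

```text
time: 21.4
tool_pos: [0.5382, 0.0477, 0.0744]
tool_rot: [-3.141, -0.0, 1.665]
contact_force: [-0.1, -0.3, -0.2]
opening: 0.0348
grip_force: 0.0
```

Request:
{"api": "arm_command", "payload": {"moves": [[[0,0,-0.015],[0,0,0],0.035],[[0,0,-0.035],[0,0,0],0.035],[[0,0,-0.07],[0,0,0],0.035],[[0,0,-0.11],[0,0,0],0.035],[[0,0,-0.15],[0,0,0],0.035]]}}

```text
time: 21.9
tool_pos: [0.538, 0.0476, 0.2259]
tool_rot: [-3.141, -0.0, 1.665]
contact_force: [0.4, 0.2, 0.6]
opening: 0.0349
grip_force: 0.0
```

Request:
{"api": "arm_command", "payload": {"moves": [[[0,0,0],[0,0,0],0.035],[[0,0,0],[0,0,0],0.035],[[0,0,0],[0,0,0],0.035],[[0,0,0],[0,0,0],0.035],[[0,0,0],[0,0,0],0.035]]}}

```text
time: 22.4
tool_pos: [0.538, 0.0476, 0.2235]
tool_rot: [-3.139, -0.0, 1.665]
contact_force: [0.0, -0.5, 0.3]
opening: 0.035
grip_force: 0.0
```

Run:
```python
from h import *
im=robot.read_camera("side");cv2.imwrite("pics/side6.png",im[:,:,::-1])
```

```text
(no output)
```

View pics/side6.png

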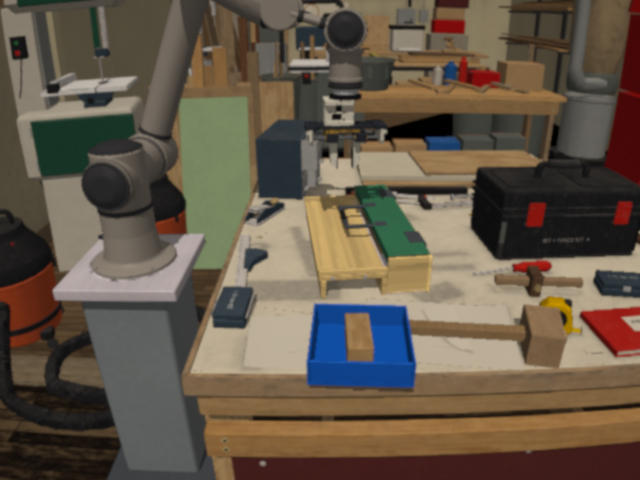

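The lid is shut at (393,220), one block is in the bin at (359,337), the case and plane haven't moved, and the gripper is clear.

```bash
python3 -c "
from cell import robot
print(robot.hand_in())"
```

```text
the job is handed in; nothing more can be done
None
```

I put one block back in the stock bin, swept the other two into the trough, led the lid down slowly until it was shut, and handed the job in at about 22 s of the 72 s allowed; the hand-in returned no verdict.

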